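# Close the spice drawers and press the tin lid home

### The arm

A 6-joint arm with a two-finger parallel gripper is mounted at the origin on the work surface. World frame = base frame: x ahead of the robot, y to its left, z up, the work surface at z = 0. Lengths are in mm, angles in rad, forces in N, time in s.
With the tool pointing down it reaches from about 350 to 975 mm from the base axis. Payload 7.1 kg.
Tool frame: the origin (TCP) lies midway between the tips of the shut fingers; the grasp point (between the pads) lies 19 mm behind it; z points along the fingers, y is the line along which they close (so a half turn about z gives the same grasp; the last joint's range is limited). The gripper opens to 88 mm and grips with 3 to 60 N. Pads are 20 mm wide; open, the fingers measure 115 mm over their backs; the gripper's body (75 mm by 178 mm) begins 61 mm behind the grasp point.
Start: joints at [-1.222, 0.423, 1.63, -0, 1.089, -0.019], TCP at [224.743, -583.177, 222.675] pointing down, gripper open.
Joint ranges: [-3, 3], [-0.9, 2.11], [0.09, 2.58], [-1.31, 4.45], [0.11, 2.69], [-2.54, 2.54]. Speed limits (rad/s): [2.39, 2.39, 3.01, 3.14, 3.14, 3.14].

### API

Orientations are given as a rotation vector (axis times angle).
In Python, from workcell import get_obs, get_image, camera_params, close_job gives the robot as it stands.
- The arm moves only by the shell command python3 -m creep 'ROWS' [OPENING]. ROWS is a JSON object of lists of equal length, an entry for each row: "delta_pos": the shift along the tool's x, y, z in m, a list of three; "twist": the turn, a rotation vector about the tool's x, y, z in degrees, a list of three. A call has 1 to 20 rows; each row shifts and turns the commanded pose from where the row before left it, along the tool's axes as they then stand; what a row does not reach is not made up. A row lasts 1/12 s, in which the tool goes at most 41.7 mm and 7.16 degrees, less where a joint would pass 70% of its speed; a pose out of reach is approached as far as the arm can. A call with a gripper value outside its range is refused whole. OPENING is the opening, from 0 (shut) to 1 (fully open), set as the call begins (- or left out, the last holds). The fingers move at their own pace and stop on an object; the grip force is fixed at half the most. Time passes only in rows, so rows that do not move let the fingers close. It gives the time, the measured TCP pose, the force, the opening and the grip force at its end, in the units of the state.
- get_obs(): the state, without advancing time (a new reading comes with each control period).
- get_image(name): name is "side" or "top" or "wrist"; returns (picture, depth): 420x560x3 uint8, red, green, blue; 420x560 float32, mm along the optical axis (not along the pixel's ray), 0 where there is no reading.
- camera_params(name): a dict with "camera_matrix" (3x3 intrinsics, pixels), "k1" (the pictures are not rectified: a ray, as slopes to the right and down, at radius r is drawn at 1 + k1 r^2 times it, then the intrinsics apply), "extrinsics" (4x4, takes a point from camera to world coordinates). Camera axes: x right, y down, z forward; pixel columns grow to the right and rows downward; lengths in mm; the calibration is good to about 2 mm. A picture is of the moment at which its call begins: read the wrist's pose just before it. camera_params takes no time and is no camera call; for the wrist camera it gives the pose at the moment of the call.
- close_job(): hands the job in; it is judged then, once.
The state is a dict: "t": time; "qpos": joint angles; "qvel": joint speeds; "joint_torque": joint torques, N m; "ee_pos": TCP position; "orientation": TCP orientation; "ft_force": force on the tool from outside, world axes, zero at the start; "moment": the same for the moment, N m; "width": finger opening in mm; "grasp_force": force on a finger pad.
Only numpy, scipy, OpenCV 4.12 (cv2) and the standard library are available. Lean on these libraries where they do the work, as an engineer would, in place of code of your own. Each camera call takes 0.05 s, during which the arm holds its last target. There are 200 camera calls.

### The job

Close up this kitchen corner against the ants: push both drawers of the little spice cabinet fully shut, and press the one tin lid that is standing proud down until it is fully seated on its tin. Only touch and push with the fingertips: do not pull a drawer or the lid further open and do not lift or carry anything, and leave the tins, the glass and the tumbler standing where they are. Finish with the hand clear of everything.

Things in the scene. Friction and masses are not known exactly. Their poses are not given: they have to be found in the camera images.
- cabinet: low wooden spice cabinet fixed to the shelf, 170 deep (its x) x 300 wide (its y) x 100 high, in mm. Origin at the centre of its underside; its x axis points horizontally from the front to the back, the way in which the drawers shut; y to its left as the robot sees it; z up. Two drawers side by side fill its front. It stands yawed up to 0.2 rad.
- left_drawer (a joint): how far the left drawer (cabinet +y side) is pulled out, in m: 0 is fully shut against a hard stop, starts at 0.06 to 0.09, end of travel 0.13. It slides along the cabinet's x axis with about 2 N of friction, stays where it is left, and has no spring or catch.
- right_drawer (a joint): the same for the right drawer (cabinet -y side).
- left_drawer_handle (a point): middle of the left drawer's steel bar handle, moving with the drawer. Level bar 10 thick, 80 long along cabinet y, 60 above the shelf, axis 35 in front of the drawer face, held by an arm at each end. Face: flat wood, 144 wide, 2 to 94 above the shelf. Push on bar or face, along cabinet +x. When shut, this point is at cabinet x = -132, y = +75.
- right_drawer_handle (a point): the same for the right drawer (when shut: cabinet x = -132, y = -75).
- loose_tin: round steel tin, 78 diameter, body 46 high, the upper tin of one of the two stacks; origin at the centre of its underside, 60 above the shelf, z up. Its lid is the one standing proud. It rests loose on base_tin_1. About 0.3 to 0.65 kg.
- raised_lid (a joint): how far the lid of loose_tin stands proud, in m: 0 is fully seated against a hard stop, starts at 0.009 to 0.014, end of travel 0.022. It slides straight along the tin's axis with about 7 N of friction (snug press fit), with no spring, and stays where it is left.
- lid_top (a point): centre of the flat top of that lid, moving with it: a plain steel disc 84 diameter, 14 thick, with a narrower dark collar showing under it while it is proud. Seated, its top is 60 above the tin's underside, 120 above the shelf.
- base_tin_1: tin under loose_tin, the same shape with its lid seated (84 diameter, 60 high), loose on the shelf; origin at the centre of its underside. To be left in place.
- shut_tin: upper tin of the other stack, lid fully seated, 84 diameter and 60 high; origin at the centre of its underside, 60 above the shelf. To be left alone.
- base_tin_2: tin under shut_tin, the same size, loose on the shelf; origin at the centre of its underside. To be left alone.
- shaker: empty clear glass shaker, 72 diameter at the mouth, 120 high, standing loose; origin at the centre of its underside. To be left alone.
- tumbler: small steel tumbler, 64 diameter at the mouth, 85 high, standing loose; origin at the centre of its underside. To be left alone.
There are look-alikes about, which are no part of the job. What is shaped like the loose_tin but orange, purple or red is not meant.

How it is judged (in metres and radians):
At the end, for the whole second after the job is handed in: Both drawers are shut to within 4 mm and the lid is seated to within 2 mm; all four tins, the glass shaker and the tumbler stand upright (within 0.1 rad), at rest, within 30 mm of where they started (value of joint each of left_drawer, right_drawer below 0.004 m and value of joint raised_lid below 0.002 m and distance of each of loose_tin, base_tin_1, shut_tin, base_tin_2, shaker, tumbler from where it was at the start of the episode below 0.03 m and angle between each of loose_tin, base_tin_1, shut_tin, base_tin_2, shaker, tumbler's own z axis and vertical below 0.1 rad and linear speed of each of loose_tin, base_tin_1, shut_tin, base_tin_2, shaker, tumbler below 0.02 m/s); the robot touches nothing.
It fails at once if a drawer is pulled further open (beyond 97 mm) (value of joint any of left_drawer, right_drawer above 0.097 m).
It fails at once if the lid is pulled further up (beyond 16 mm) (value of joint raised_lid above 0.016 m).
It fails at once if a tin, the glass or the tumbler is lifted by more than 12 mm (height (world z) of any of loose_tin, shut_tin above 0.072 m or height (world z) of any of base_tin_1, base_tin_2, shaker, tumbler above 0.012 m).
It fails at once if a tin, the glass or the tumbler is shifted by more than 30 mm or tipped by more than 0.35 rad (distance of any of loose_tin, base_tin_1, shut_tin, base_tin_2, shaker, tumbler from where it was at the start of the episode above 0.03 m or angle between any of loose_tin, base_tin_1, shut_tin, base_tin_2, shaker, tumbler's own z axis and vertical above 0.35 rad).
It also fails if it takes over 58 s, if anything falls off the work surface, if the arm or the gripper's body presses on something with over 40 N, if the wrist force passes 120 N, or if a joint passes its speed limit or range.

## Working session

There is one attempt and no reset: what is moved stays moved. The work goes in short steps, Python scripts to look and compute and a shell command to move; the robot and the scene stay as the last step left them, time stands still between calls to the robot, and variables do not carry over. Pictures are saved under pics/ and viewed, at most 10 in all, crops included, and the job is handed in when it is done.

```bash
mkdir -p pics
cat > h.py <<'E'
import numpy as np,cv2
from workcell import *
from scipy.spatial.transform import Rotation as R
def cloud(n):
    P=camera_params(n);im,d=get_image(n);K=np.array(P["camera_matrix"]);k=P["k1"];T=np.array(P["extrinsics"])
    v,u=np.mgrid[:420,:560].astype(np.float32)
    p=cv2.undistortPoints(np.stack([u,v],-1).reshape(-1,1,2),K,np.array([k,0,0,0,0.])).reshape(420,560,2)
    c=np.dstack([p*d[...,None],d])
    return im,d,c@T[:3,:3].T+T[:3,3]
E
python3 - <<'E'
from h import *
o=get_obs();print(o)
for n in("side","top"):
    im,d,w=cloud(n);cv2.imwrite(f"pics/{n}0.png",im[...,::-1]);np.savez(f"{n}0.npz",im=im,d=d,w=w)
    print(n,np.array(camera_params(n)["extrinsics"]).round(2).tolist())
E
```

```text
{'t': 0.0, 'qpos': array([-1.22198188e+00,  4.23801972e-01,  1.63070544e+00,  2.29199286e-05,
        1.08858584e+00, -1.90270380e-02]), 'qvel': array([ 1.95305790e-03, -1.05273208e-03, -4.19716627e-05,  4.62753329e-04,
       -8.48576676e-04,  1.48139915e-04]), 'joint_torque': array([-1.86005433e-03, -5.44630659e+01, -2.73669416e+01,  6.41836622e-02,
        2.27121584e-02, -1.25349575e-04]), 'ee_pos': array([ 224.57370056, -582.65842387,  221.91989725]), 'orientation': array([-3.08715167e+00, -5.74264257e-01,  3.55297951e-04]), 'ft_force': array([-0.45435764, -0.33281705, -0.80762725]), 'moment': array([ 0.04018724, -0.02271154,  0.00578455]), 'grasp_force': 0.0, 'width': 88.04219062510674}
side [[0.98, -0.08, 0.18, 401.65], [-0.2, -0.5, 0.84, -821.71], [0.02, -0.86, -0.51, 578.57], [0.0, 0.0, 0.0, 1.0]]
top [[0.11, -0.97, 0.22, 332.11], [-0.99, -0.11, 0.03, -58.26], [-0.0, -0.22, -0.98, 1100.19], [0.0, 0.0, 0.0, 1.0]]
```

View pics/top0.png

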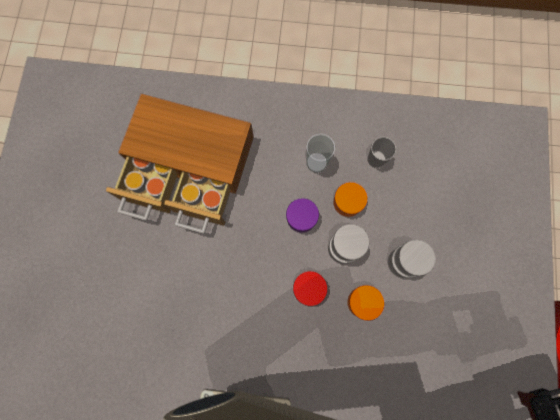

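View pics/side0.png

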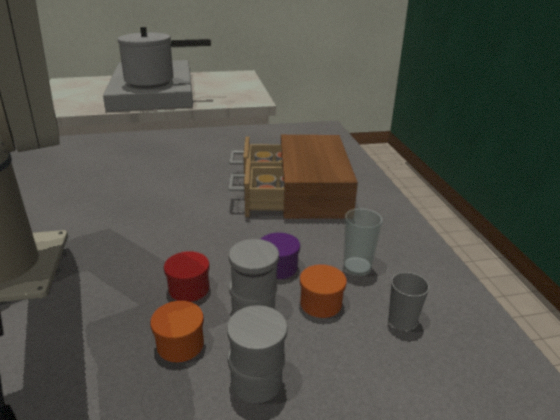

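Top view: the cabinet is at (185,145) with both drawers out and handles at (135,212) and (193,226). The two grey stacks are at (350,243) and (415,258), the glass at (320,150) and the tumbler at (382,152). The side view shows the stack at (254,270) standing taller with a collar. I'll measure these next.

Run:
```python
from h import *
f=np.load("top0.npz");w=f["w"];im=f["im"].astype(int)
for n,(u,v) in dict(A=(350,243),B=(415,258)).items():
    p=w[v-26:v+27,u-26:u+27].reshape(-1,3);z=np.median(w[v-5:v+6,u-5:u+6,2]);m=abs(p[:,2]-z)<5
    (c,r)=cv2.minEnclosingCircle(p[m][:,:2].astype(np.float32));print(n,z,c,r,p[m].mean(0),m.sum())
# cabinet top
p=w[90:190,110:260].reshape(-1,3);q=p[abs(p[:,2]-100)<5]
rc=cv2.minAreaRect(q[:,:2].astype(np.float32));print("cab",rc,q[:,2].mean(),cv2.boxPoints(rc).round(1).tolist())
# objects
for n,(u,v,s) in dict(orange1=(351,198,22),purple=(303,214,22),red=(311,288,22),orange2=(367,302,22),shaker=(320,148,20),tumbler=(382,152,18),hL=(135,210,22),hR=(193,224,22)).items():
    p=w[v-s:v+s+1,u-s:u+s+1].reshape(-1,3);p=p[p[:,2]>8]
    zt=np.percentile(p[:,2],98);t=p[p[:,2]>zt-8];print(n,zt.round(1),t.mean(0).round(1),t.min(0).round(),t.max(0).round())
# handles: z 52..70 grey
p=w[180:245,100:230];m=(abs(p[...,2]-63)<6);s=im[180:245,100:230];m&=(s.max(-1)-s.min(-1)<30)
n,l,st,c=cv2.connectedComponentsWithStats(m.astype(np.uint8))
for i in range(1,n):
    if st[i,4]>15:
        q=p[l==i];print("bar",st[i],q.mean(0).round(1),cv2.minAreaRect(q[:,:2].astype(np.float32)))
```

```text
A 129.9434014974737 (486.00567626953125, -208.98748779296875) 41.72891616821289 [ 485.42745141 -208.59044143  129.64175147] 993
B 120.2372477030874 (467.7586364746094, -364.7895202636719) 41.862518310546875 [ 467.14178591 -364.27824281  120.17879082] 1012
cab ((665.4231567382812, 233.2772216796875), (303.2881774902344, 265.1096496582031), 80.72624206542969) 99.80035385784188 [[510.20001220703125, 105.0], [771.7999877929688, 62.29999923706055], [820.7000122070312, 361.6000061035156], [559.0, 404.29998779296875]]
orange1 64.3 [ 606.2 -209.6   70.6] [ 332. -253.   56.] [ 650.  -58. 1100.]
purple 64.0 [551.5 -91.9  66.3] [ 332. -133.   56.] [ 595.  -51. 1100.]
red 64.9 [ 371.2 -127.6   74.4] [ 331. -169.   57.] [ 412.  -58. 1100.]
orange2 64.9 [ 353.  -264.8   75.2] [ 312. -308.   57.] [ 395.  -58. 1100.]
shaker 122.2 [ 692.9 -114.2  174.7] [ 332. -153.  114.] [ 749.  -58. 1100.]
tumbler 87.6 [ 721.8 -268.8  142.5] [ 332. -311.   80.] [ 776.  -58. 1100.]
hL 96.1 [536.5 310.9 127.1] [332. -58.  89.] [ 558.  383. 1100.]
hR 96.7 [521.2 170.1 123. ] [332. -58.  89.] [ 542.  233. 1100.]
bar [ 17  17  36  24 231] [513.4 332.7  63.5] ((519.4313354492188, 332.2684326171875), (81.6670150756836, 39.980445861816406), 80.15281677246094)
bar [ 75  30  34  24 221] [496.  184.5  63.5] ((502.03521728515625, 183.44601440429688), (79.36390686035156, 39.98942947387695), 80.29252624511719)
```

```bash
cat >> h.py <<'E'
def to(*ts):
    o=get_obs();M=R.from_rotvec(o["orientation"]).as_matrix();p=o["ee_pos"]
    print("t",round(o["t"],2),"p",p.round(1),"yaw",np.degrees(np.arctan2(M[1,0],M[0,0])).round(2),"tilt z",M[:,2].round(4),"f",o["ft_force"].round(1))
    for t in ts: print("tool delta mm",(M.T@(np.array(t)-p)).round(1)); p=np.array(t)
E
python3 -m creep '{"delta_pos":[[0,0,0],[0,0,0],[0,0,0],[0,0,0],[0,0,0],[0,0,0],[0,0,0]],"twist":[[0,0,6],[0,0,6],[0,0,6],[0,0,6],[0,0,6.6],[0,0,0],[0,0,0]]}' 0
python3 -c "
from h import *
to((485.5,-208.8,200),(485.5,-208.8,140))"
```

```text
t: 0.68
ee_pos: [224.7, -583.0, 222.3]
orientation: [-3.131, 0.255, 0.0]
ft_force: [-0.3, 0.1, -0.5]
width: 44.6
grasp_force: 0.0
t 0.68 p [ 224.7 -583.   222.3] yaw -9.33 tilt z [-3.e-04  6.e-04 -1.e+00] f [-0.3  0.1 -0.5]
tool delta mm [ 196.7 -411.5   22.5]
tool delta mm [ 0.  0. 60.]
```

```bash
python3 -m creep '{"delta_pos":[[0.014,-0.0294,0],[0.014,-0.0294,0],[0.014,-0.0294,0],[0.014,-0.0294,0],[0.014,-0.0294,0],[0.014,-0.0294,0],[0.014,-0.0294,0],[0.014,-0.0294,0],[0.014,-0.0294,0.003],[0.014,-0.0294,0.004],[0.014,-0.0294,0.005],[0.014,-0.0294,0.005],[0.014,-0.0294,0.005],[0.0147,-0.0294,0],[0,0,0],[0,0,0],[0,0,0]],"twist":[[0,0,0],[0,0,0],[0,0,0],[0,0,0],[0,0,0],[0,0,0],[0,0,0],[0,0,0],[0,0,0],[0,0,0],[0,0,0],[0,0,0],[0,0,0],[0,0,0],[0,0,0],[0,0,0],[0,0,0]]}'
python3 -c "
from h import *
to((485.5,-208.8,140))"
```

```text
t: 2.1
ee_pos: [486.6, -209.9, 200.6]
orientation: [3.131, -0.257, -0.001]
ft_force: [-0.6, 0.7, -0.0]
width: 0.8
grasp_force: 0.0
t 2.1 p [ 486.6 -209.9  200.6] yaw -9.37 tilt z [-4.e-04 -1.e-04 -1.e+00] f [-0.6  0.7 -0. ]
tool delta mm [-1.2 -0.9 60.6]
```

```bash
python3 -m creep '{"delta_pos":[[-0.001,-0.001,0.02],[0,0,0.02],[0,0,0.016],[0,0,0.008],[0,0,0.003],[0,0,0.0015],[0,0,0.0015],[0,0,0.0015],[0,0,0.0015],[0,0,0.0015],[0,0,0.001],[0,0,0.001],[0,0,0]],"twist":[[0,0,0],[0,0,0],[0,0,0],[0,0,0],[0,0,0],[0,0,0],[0,0,0],[0,0,0],[0,0,0],[0,0,0],[0,0,0],[0,0,0],[0,0,0]]}'
```

```text
t: 3.18
ee_pos: [486.6, -209.2, 125.3]
orientation: [3.13, -0.26, 0.002]
ft_force: [-1.1, -0.4, 4.4]
width: 0.6
grasp_force: 2.1
```

```bash
python3 -m creep '{"delta_pos":[[0,0,0.001],[0,0,0.001],[0,0,0.001],[0,0,0.001],[0,0,0.001],[0,0,0]],"twist":[[0,0,0],[0,0,0],[0,0,0],[0,0,0],[0,0,0],[0,0,0]]}'
```

```text
t: 3.68
ee_pos: [486.6, -209.2, 120.3]
orientation: [3.13, -0.26, 0.002]
ft_force: [-2.0, -1.8, 4.9]
width: 0.3
grasp_force: 2.7
```

```bash
python3 -m creep '{"delta_pos":[[0,0,0.001],[0,0,0.001],[0,0,0]],"twist":[[0,0,0],[0,0,0],[0,0,0]]}'; python3 -m creep '{"delta_pos":[[0,0,0.001],[0,0,0.001],[0,0,0]],"twist":[[0,0,0],[0,0,0],[0,0,0]]}'
```

```text
t: 3.93
ee_pos: [486.8, -209.3, 120.1]
orientation: [3.13, -0.26, 0.003]
ft_force: [-7.7, 1.2, 24.8]
width: 0.1
grasp_force: 12.3
t: 4.18
ee_pos: [487.2, -209.5, 119.9]
orientation: [3.129, -0.26, 0.005]
ft_force: [-12.5, 3.8, 42.6]
width: 0.7
grasp_force: 21.7
```

```bash
python3 -m creep '{"delta_pos":[[0,0,-0.004],[0,0,-0.006],[0,0,-0.02],[0,0,-0.03],[0,0,-0.02],[0,0,0],[0,0,0]],"twist":[[0,0,0],[0,0,0],[0,0,0],[0,0,0],[0,0,0],[0,0,0],[0,0,0]]}'
python3 - <<'E'
from h import *
to((440,193.5,200),(440,193.5,42),(568.4-15,176.5,42))
im,d,w=cloud("side");cv2.imwrite("pics/side1.png",im[...,::-1])
p=w[220:320,210:300].reshape(-1,3)
a=np.load("side0.npz")["w"][220:320,210:300].reshape(-1,3)
for q in(a,p):
    t=q[(abs(q[:,0]-485)<30)&(abs(q[:,1]+209)<30)&(q[:,2]<160)&(q[:,2]>112)];print(len(t),np.median(t[:,2]))
E
```

```text
t: 4.77
ee_pos: [486.8, -208.9, 196.3]
orientation: [3.13, -0.261, 0.004]
ft_force: [-0.5, 0.6, -0.4]
width: 0.5
grasp_force: 0.0
t 4.77 p [ 486.8 -208.9  196.3] yaw -9.52 tilt z [ 0.0027 -0.0012 -1.    ] f [-0.5  0.6 -0.4]
tool delta mm [-112.7 -389.2   -4.3]
tool delta mm [-5.00e-01 -1.00e-01  1.58e+02]
tool delta mm [114.6  -2.    0.3]
783 128.66362122096587
781 119.07500808485344
```

```bash
python3 -m creep '{"delta_pos":[[-0.0087,-0.03,0],[-0.0087,-0.03,0],[-0.0087,-0.03,0],[-0.0087,-0.03,0],[-0.0087,-0.03,0],[-0.0087,-0.03,0],[-0.0087,-0.03,0],[-0.0087,-0.03,0],[-0.0087,-0.03,0],[-0.0087,-0.03,0],[-0.0087,-0.03,0],[-0.0087,-0.03,0],[-0.0083,-0.0292,0],[0,0,0],[0,0,0]],"twist":[[0,0,0],[0,0,0],[0,0,0],[0,0,0],[0,0,0],[0,0,0],[0,0,0],[0,0,0],[0,0,0],[0,0,0],[0,0,0],[0,0,0],[0,0,0],[0,0,0],[0,0,0]]}'
python3 -m creep '{"delta_pos":[[0,0,0.025],[0,0,0.025],[0,0,0.025],[0,0,0.025],[0,0,0.025],[0,0,0.025],[0,0,0.004],[0,0,0],[0,0,0]],"twist":[[0,0,0],[0,0,0],[0,0,0],[0,0,0],[0,0,0],[0,0,0],[0,0,0],[0,0,0],[0,0,0]]}'
python3 - <<'E'
from h import *
to((568.4-15,176.5,42))
E
```

```text
t: 6.07
ee_pos: [438.1, 194.6, 193.7]
orientation: [3.13, -0.256, -0.004]
ft_force: [-0.4, 0.9, -0.7]
width: 0.4
grasp_force: 0.0
t: 6.82
ee_pos: [439.3, 193.1, 41.4]
orientation: [3.13, -0.262, -0.001]
ft_force: [-0.3, -0.2, 0.2]
width: 0.5
grasp_force: 0.0
t 6.82 p [439.3 193.1  41.4] yaw -9.58 tilt z [-8.e-04 -4.e-04 -1.e+00] f [-0.3 -0.2  0.2]
tool delta mm [115.2  -2.6  -0.7]
```

```bash
python3 -m creep '{"delta_pos":[[0.01,-0.001,0],[0.008,-0.001,0],[0.004,-0.001,0],[0.003,0,0],[0.003,0,0],[0.003,0,0],[0.003,0,0],[0.003,0,0],[0.003,0,0],[0.005,0,0],[0.006,0,0],[0.006,0,0],[0.006,0,0],[0.006,0,0],[0.006,0,0],[0.006,0,0],[0.006,0,0],[0.006,0,0],[0.006,0,0],[0.003,0,0]],"twist":[[0,0,0],[0,0,0],[0,0,0],[0,0,0],[0,0,0],[0,0,0],[0,0,0],[0,0,0],[0,0,0],[0,0,0],[0,0,0],[0,0,0],[0,0,0],[0,0,0],[0,0,0],[0,0,0],[0,0,0],[0,0,0],[0,0,0],[0,0,0]]}'
python3 -m creep '{"delta_pos":[[0.002,0,0],[0.002,0,0],[0.002,0,0],[0,0,0]],"twist":[[0,0,0],[0,0,0],[0,0,0],[0,0,0]]}'
```

```text
t: 8.48
ee_pos: [541.3, 179.7, 41.1]
orientation: [-3.131, 0.261, -0.001]
ft_force: [-2.8, -0.5, 0.5]
width: 0.3
grasp_force: 1.1
t: 8.82
ee_pos: [546.7, 178.9, 41.2]
orientation: [-3.131, 0.261, -0.001]
ft_force: [-0.7, -0.8, 0.2]
width: 0.3
grasp_force: 0.3
```

```bash
python3 -m creep '{"delta_pos":[[0.002,0,0],[0.002,0,0],[0.002,0,0]],"twist":[[0,0,0],[0,0,0],[0,0,0]]}'; python3 -m creep '{"delta_pos":[[0.0015,0,0],[0.0015,0,0],[0.001,0,0]],"twist":[[0,0,0],[0,0,0],[0,0,0]]}'
```

```text
t: 9.07
ee_pos: [552.3, 178.0, 41.2]
orientation: [-3.131, 0.261, 0.0]
ft_force: [-2.6, 0.2, 1.1]
width: 0.4
grasp_force: 1.1
t: 9.32
ee_pos: [554.7, 177.5, 41.1]
orientation: [3.131, -0.262, -0.005]
ft_force: [-10.0, 4.3, 7.4]
width: 0.3
grasp_force: 5.7
```

```bash
python3 -m creep '{"delta_pos":[[0.001,0,0],[0.001,0,0],[0.001,0,0],[0,0,0]],"twist":[[0,0,0],[0,0,0],[0,0,0],[0,0,0]]}'
python3 -m creep '{"delta_pos":[[-0.01,0,0],[-0.03,0,0],[-0.035,0,0],[-0.035,0,0],[-0.01,0,0],[0,0,0],[0,0,0]],"twist":[[0,0,0],[0,0,0],[0,0,0],[0,0,0],[0,0,0],[0,0,0],[0,0,0]]}'
python3 - <<'E'
from h import *
to((453,343.5,42))
E
```

```text
t: 9.65
ee_pos: [554.7, 177.5, 41.1]
orientation: [3.13, -0.262, -0.013]
ft_force: [-18.3, 6.9, 12.7]
width: 0.2
grasp_force: 9.3
t: 10.23
ee_pos: [442.3, 197.3, 41.7]
orientation: [-3.13, 0.259, -0.004]
ft_force: [2.7, -0.9, 0.0]
width: 0.5
grasp_force: 0.0
t 10.23 p [442.3 197.3  41.7] yaw -9.47 tilt z [ 2.6e-03  9.0e-04 -1.0e+00] f [ 2.7 -0.9  0. ]
tool delta mm [-1.35e+01 -1.46e+02 -1.00e-01]
```

```bash
python3 -m creep '{"delta_pos":[[-0.0135,0,0],[0,-0.026,0],[0,-0.03,0],[0,-0.03,0],[0,-0.03,0],[0,-0.03,0],[0,0,0],[0,0,0],[0,0,0]],"twist":[[0,0,0],[0,0,0],[0,0,0],[0,0,0],[0,0,0],[0,0,0],[0,0,0],[0,0,0],[0,0,0]]}'
python3 - <<'E'
from h import *
to((593-15,324.3,42))
im,d,w=cloud("top");cv2.imwrite("pics/top1.png",im[...,::-1])
E
```

```text
t: 10.98
ee_pos: [451.5, 342.3, 40.8]
orientation: [3.13, -0.261, -0.001]
ft_force: [-0.4, 0.0, 0.3]
width: 0.1
grasp_force: 0.0
t 10.98 p [451.5 342.3  40.8] yaw -9.53 tilt z [-5.e-04 -5.e-04 -1.e+00] f [-0.4  0.   0.3]
tool delta mm [127.7  -3.2  -1.2]
```

View pics/top1.png

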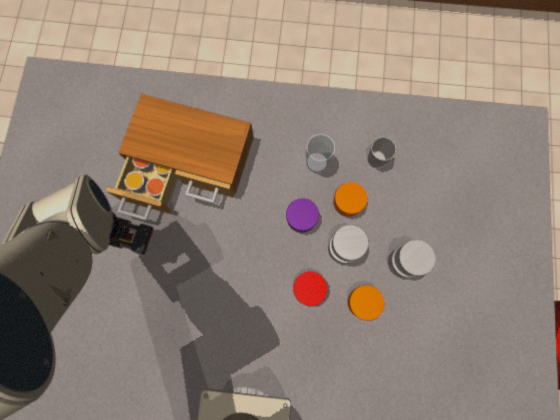

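The right drawer is shut, with its handle at (203,193). The left drawer is still open, and the gripper at (132,237) is lined up in front of its handle at (135,212). Tins, glass and tumbler look unmoved. Next I push the left drawer.

```bash
python3 -m creep '{"delta_pos":[[0.015,-0.001,0],[0.01,-0.001,0],[0.006,-0.001,0],[0.003,0,0],[0.003,0,0],[0.003,0,0],[0.003,0,0],[0.003,0,0],[0.005,0,0],[0.006,0,0],[0.006,0,0],[0.006,0,0],[0.006,0,0],[0.006,0,0],[0.006,0,0],[0.006,0,0],[0.006,0,0],[0.006,0,0],[0.006,0,0],[0.006,0,0]],"twist":[[0,0,0],[0,0,0],[0,0,0],[0,0,0],[0,0,0],[0,0,0],[0,0,0],[0,0,0],[0,0,0],[0,0,0],[0,0,0],[0,0,0],[0,0,0],[0,0,0],[0,0,0],[0,0,0],[0,0,0],[0,0,0],[0,0,0],[0,0,0]]}'
python3 -m creep '{"delta_pos":[[0.002,0,0],[0.002,0,0],[0.002,0,0],[0.002,0,0]],"twist":[[0,0,0],[0,0,0],[0,0,0],[0,0,0]]}'
```

```text
t: 12.7
ee_pos: [568.0, 326.3, 41.1]
orientation: [3.131, -0.261, -0.0]
ft_force: [-2.6, -1.1, -0.6]
width: 0.1
grasp_force: 1.2
t: 13.03
ee_pos: [575.5, 325.3, 41.3]
orientation: [-3.131, 0.261, -0.0]
ft_force: [-2.7, 0.2, -0.4]
width: 0.4
grasp_force: 1.1
```

```bash
python3 -m creep '{"delta_pos":[[0.0015,0,0],[0.0015,0,0],[0.001,0,0],[0,0,0]],"twist":[[0,0,0],[0,0,0],[0,0,0],[0,0,0]]}'; python3 -m creep '{"delta_pos":[[0.001,0,0],[0.001,0,0],[0.001,0,0],[0,0,0]],"twist":[[0,0,0],[0,0,0],[0,0,0],[0,0,0]]}'
```

```text
t: 13.37
ee_pos: [579.5, 324.6, 41.3]
orientation: [-3.13, 0.261, -0.0]
ft_force: [-0.8, 0.1, -1.0]
width: 0.6
grasp_force: 1.0
t: 13.7
ee_pos: [579.7, 324.5, 41.2]
orientation: [3.13, -0.261, -0.008]
ft_force: [-13.2, 4.2, 5.5]
width: 0.2
grasp_force: 6.4
```

Hard stop reached. One more small push to confirm it, then I back off.

```bash
python3 -m creep '{"delta_pos":[[0.001,0,0],[0.001,0,0],[0,0,0]],"twist":[[0,0,0],[0,0,0],[0,0,0]]}'
python3 -m creep '{"delta_pos":[[-0.01,0,0],[-0.03,0,0],[-0.035,0,0],[-0.035,0,0],[-0.01,0,0],[0,0,-0.03],[0,0,-0.03],[0,0,-0.03],[0,0,0],[0,0,0],[0,0,0]],"twist":[[0,0,0],[0,0,0],[0,0,0],[0,0,0],[0,0,0],[0,0,0],[0,0,0],[0,0,0],[0,0,0],[0,0,0],[0,0,0]]}'
python3 - <<'E'
from h import *
o=np.load("top0.npz")["w"]
im,d,w=cloud("top");cv2.imwrite("pics/top2.png",im[...,::-1])
for n,(u,v) in dict(A=(350,243),B=(415,258)).items():
  for x in(o,w):
    p=x[v-26:v+27,u-26:u+27].reshape(-1,3);z=np.median(x[v-5:v+6,u-5:u+6,2]);m=abs(p[:,2]-z)<5
    print(n,z.round(1),p[m].mean(0).round(1))
# bars at final
im=im.astype(int);p=w[150:245,100:240];m=(abs(p[...,2]-63)<6);s=im[150:245,100:240];m&=(s.max(-1)-s.min(-1)<30)
n,l,st,c=cv2.connectedComponentsWithStats(m.astype(np.uint8))
for i in range(1,n):
    if st[i,4]>40: print("bar",st[i],cv2.minAreaRect(p[l==i][:,:2].astype(np.float32)))
E
```

```text
t: 13.95
ee_pos: [579.7, 324.4, 41.2]
orientation: [3.129, -0.261, -0.013]
ft_force: [-18.2, 5.1, 10.6]
width: 0.5
grasp_force: 10.0
t: 14.87
ee_pos: [466.3, 343.4, 131.1]
orientation: [-3.13, 0.261, -0.001]
ft_force: [-0.7, -0.7, -0.3]
width: 0.4
grasp_force: 0.0
A 129.9 [ 485.4 -208.6  129.6]
A 120.1 [ 485.6 -208.9  120. ]
B 120.2 [ 467.1 -364.3  120.2]
B 120.3 [ 467.3 -364.4  120.2]
bar [ 30  15  34  23 214] ((607.3446655273438, 319.1842041015625), (83.2706069946289, 42.037017822265625), 79.25660705566406)
bar [ 85  31  34  23 218] ((582.060302734375, 170.36541748046875), (80.10070037841797, 40.522335052490234), 80.42406463623047)
```

View pics/top2.png

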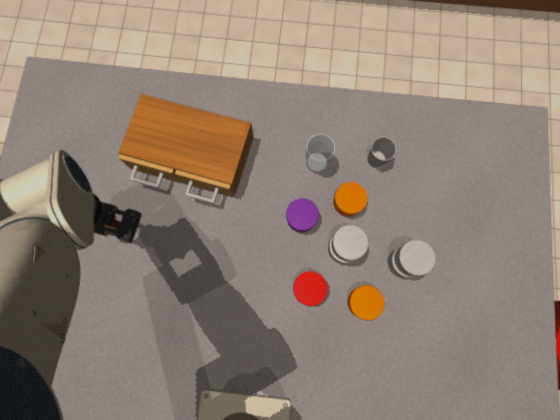

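Both drawers are flush (handles at (147,178) and (203,192)) and level with each other to under 1 mm. The lid top reads 120 mm, nothing else has moved, and the hand is clear at (115,218).

```bash
python3 -c "
from workcell import *
print(close_job())"
```

```text
the job is handed in; nothing more can be done
None
```

The job is handed in: both drawers were pushed to their stops, the raised lid is seated (top measured at 120 mm), the top view showed the tins, glass and tumbler in place, and the hand finished clear; no verdict came back.

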